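Take the used filter cartridge off the push-fit air line

ROBOT

A 6-joint arm with a two-finger parallel gripper is mounted at the origin on the work surface. World frame = base frame: x ahead of the robot, y to its left, z up, the work surface at z = 0. Lengths are in mm, angles in rad, forces in N, time in s.
With the tool pointing down it reaches from about 275 to 825 mm from the base axis. Payload 5.2 kg.
Tool frame: the origin (TCP) lies at the very end of the fingers, on their centre line; the grasp point (between the pads) lies 19 mm behind it; z points along the fingers, y is the line along which they close (so a half turn about z gives the same grasp; the last joint's range is limited). The gripper opens to 93 mm and grips with 3 to 60 N. Pads are 15 mm wide; open, the fingers measure 128 mm over their backs; the gripper's body (75 mm by 188 mm) begins 65 mm behind the grasp point.
Start: joints at [1.034, 0.259, 1.535, -0, 1.348, -0.203], TCP at [180.178, 519.655, 218.653] pointing down, gripper open.
Joint ranges: [-3.14, 3.14], [-0.91, 2.08], [0.19, 2.58], [-1.22, 4.36], [0.22, 2.71], [-3.12, 3.12]. Speed limits (rad/s): [2.57, 2.57, 3.14, 3.14, 3.14, 3.14].

INTERFACE

Orientations are given as [roll, pitch, yaw] about the fixed x, y, z axes, in that order (R = Rz(yaw) Ry(pitch) Rx(roll)).
In Python, from bench import robot gives the robot as it stands. The module is installed in compiled form; this text tells all that it offers. Calls block until the motion is done:
- robot.move_ptp(position, orientation): joint-space move of the TCP to a pose.
- robot.move_linear(position, ori=None, speed=150, f_stop=None): straight line of the TCP; ori=None keeps the orientation; speed is the mean speed in mm/s. With f_stop (N) it stops when the force on the tool has changed by that much, and returns True; else False.
- robot.move_j(angles): joint-space move.
- robot.move_gripper(opening): opening from 0.0 (shut) to 1.0 (fully open); the grip force is fixed at half the most; returns when the fingers have stopped.
- robot.sleep(seconds).
- robot.inverse_kinematics(position, orientation): joint angles nearest the present ones, or None.
- robot.get_image(name): name is "scene" or "top" or "wrist"; returns a dict with "img" (480x640x3 uint8, blue, green, red), "fovy" (degrees; the focal length in pixels is half the picture's height over the tangent of half this angle, whatever the lens; pixels are square), "cx", "cy" (the principal point, pixels), "eye" and "orientation" of the camera in the world. Camera axes: x right, y down, z forward; pixel columns grow to the right and rows downward; lengths in mm; the calibration is good to about 2 mm. The wrist camera is an equidistant fisheye: a pixel r from the principal point sees the ray r / f radians off the axis. A picture is of the moment at which its call begins. There is no depth.
A pose or a line that the arm cannot do raises robot.MotionError and nothing moves.
- robot.hand_in(): hands the job in; it is judged then, once.
Readings, each from a call of its own:
- robot.current_t(): time.
- robot.current_qpos(): joint angles.
- robot.current_joint_vel(): joint speeds.
- robot.current_joint_efforts(): joint torques, N m.
- robot.current_tcp_pos(): TCP position.
- robot.current_eef_rot(): TCP orientation.
- robot.current_contact_force(): force on the tool from outside, world axes, zero at the start.
- robot.current_ft_torque(): the same for the moment, N m.
- robot.current_gripper_width(): opening from 0.0 (shut) to 1.0 (fully open).
- robot.current_finger_force(): force on a finger pad.
Only numpy, scipy, OpenCV 4.12 (cv2) and the standard library are available. Lean on these libraries where they do the work, as an engineer would, in place of code of your own. Each camera call takes 0.05 s, during which the arm holds its last target. There are 200 camera calls.

TASK

Shut the air valve first by swinging the lever on the grey air unit all the way over. Then free the filter cartridge from the unit's rigid steel outlet tube: press the black collet plate in against the cartridge's body (squeeze plate and body together along the tube) and, keeping it pressed, draw the cartridge straight off the tube. Set the cartridge down gently, standing upright on the floor of the steel tray, and leave the tumbler, bottle, dental model and round dish where they are.

Things in the scene. Friction and masses are not known exactly. Their poses are not given: they have to be found in the camera images.
- unit: Fixed low grey air supply box, 200 (its x) x 90 (its y) x 70 mm high; origin at the centre of its underside; place and yaw vary. A rigid steel tube stands out of its -y face at x = -70 mm. Under the tube an aluminium ledge, 64 mm wide, 8 mm thick, reaching to y = -162 mm, carries the cartridge. The valve lever is on top, at x = +45 mm, y = 0.
- tube_end (a point): Centre of the tube's free end, hidden inside the cartridge at the start: at x = -70, y = -126, z = 33 mm of the unit. The tube is 10 mm in diameter, level, along the unit's y, and has a bead 18 mm in diameter, 6 mm long, 3.5 mm back from this end. Between unit and collet plate 50 mm of the tube is bare, with room for a finger above it.
- valve (a joint): Valve lever: steel rod with a black ball, on a 70 x 50 x 25 mm block on the unit. Its hinge lies along the unit's y at x = +45 mm, 92 mm above the table. At 0 (open) it leans 0.5 rad from vertical to the unit's -x; at 1.0 rad (shut, its stop) 0.5 rad to the unit's +x. Starts at 0 to 0.25, moves with about 1 N at the ball, stays where it is left.
- valve_tip (a point): Centre of the valve lever's ball, 26 mm in diameter, 70 mm from the hinge.
- cartridge: Loose grey filter cartridge, 0.13 to 0.21 kg: block 44 (its x) x 42 (its y) x 85 mm high, origin at the centre of the block's underside, z up. Seated, it stands on the ledge with its axes parallel to the unit's, origin at x = -70, y = -127, z = 8 mm of the unit. The tube enters its +y face, 25 mm above the underside. It comes off along -y; after 31 mm it is clear of the tube.
- collet (a joint): Sprung black collet plate before the cartridge's +y face, sliding along its -y: 0 released, 0.006 m fully in. Pressing starts at 5 N, is full at 11 N; it springs back when let go. Inside the cartridge steel jaws tied to it block the tube's bead, and clear it only from 0.005 m on, for the first 13 mm of travel. Plate 36 wide, 5 thick, 6 to 83 mm above the underside.
- collet_face (a point): Centre of the flat area of the plate's outer face, to be pressed towards -y of the cartridge: x = 0, y = +32 mm (released), z = 62 mm of the cartridge. Flat from 42 to 83 mm above the underside; below that the round collet ring (31 mm across) stands out 4 mm round the tube. From this face to the block's opposite (-y) face: 53 mm, 47 mm when pressed.
- tray: Fixed open steel instrument tray, 158 (its x) x 118 (its y) x 26 mm high, walls and floor 4 mm thick; origin at the centre of its underside.
- tray_in (a point): Centre of the tray's inner floor, 4 mm above the table.
- tumbler: Loose empty drinking glass, 68 mm in diameter, 100 mm high, standing; origin at the centre of its underside. Bystander.
- bottle: Loose blue water bottle, 84 mm in diameter, 270 mm high, standing; origin at the centre of its underside. Bystander.
- model: Loose white plaster dental model, about 50 x 56 x 27 mm; origin at the centre of its underside. Bystander.
- dish: Loose closed round white dish, 60 mm in diameter, 28 mm high; origin at the centre of its underside. Bystander.
Not all that is in view belongs to the job. What is shaped like the cartridge but yellow is not meant.

How it is judged (in metres and radians):
On the way, in this order (a step that is already met when the one before it is completed fails the run):
1. the valve lever is swung over to shut (at least 0.85 rad) with the cartridge still on the tube (value of joint valve above 0.85 rad), for 0.1 s.
2. the collet plate is pressed in (at least 4 mm) while the cartridge is drawn 6 mm or more along the tube (value of joint collet above 0.004 m and y of cartridge in the frame of unit below -0.133 m), for 0.04 s.
3. the cartridge is clear of the tube (drawn 35 mm or more) (y of cartridge in the frame of unit below -0.162 m), for 0.1 s.
At the end, for the whole second after the job is handed in: The valve lever stands at 0.85 rad or more (shut); the cartridge stands upright (within 0.1 rad) on the tray's floor (underside within 5 mm of it, origin inside the tray: within 70 mm along the tray's x and 50 mm along its y of the middle), at rest and released (value of joint valve above 0.85 rad and x of cartridge in the frame of tray_in between -0.07 and 0.07 m and y of cartridge in the frame of tray_in between -0.05 and 0.05 m and z of cartridge in the frame of tray_in below 0.005 m and angle between cartridge's own z axis and vertical below 0.1 rad and linear speed of cartridge below 0.02 m/s); the robot touches nothing.
It fails at once if the cartridge is dropped (falls faster than 0.7 m/s while no finger touches it) (linear speed of cartridge above 0.7 m/s and contact force between the fingers and cartridge below 0.05 N).
It fails at once if the tumbler, bottle, dental model or dish is moved by more than 30 mm (distance of any of tumbler, bottle, model, dish from where it was at the start of the episode above 0.03 m).
It also fails if it takes over 53 s, if anything falls off the work surface, if the arm or the gripper's body presses on something with over 40 N, if the wrist force passes 120 N, or if a joint passes its speed limit or range.

## Working session

There is one attempt and no reset: what is moved stays moved. The work goes in short steps, each a Python script; the robot and the scene stay as the last script left them, time stands still between calls to the robot, and variables do not carry over. Pictures are saved under pics/ and viewed, at most 10 in all, crops included, and the job is handed in when it is done.

```bash
mkdir -p pics; ls; python3 - <<'E'
from bench import robot
import cv2,pickle
d={}
for n in("scene","top","wrist"):
    r=robot.get_image(n);d[n]=r;cv2.imwrite(f"pics/{n}0.png",r["img"]);print(n,r["fovy"],r["cx"],r["cy"],r["eye"],r["orientation"])
pickle.dump(d,open("im0.pkl","wb"))
print(robot.current_t(),robot.current_eef_rot())
E
```

```text
pics
scene 50.22898721952533 317.10617759509273 235.70900837819272 [1049.53001436 -878.59963383 1202.04414489] [-2.38019401  0.01312182  0.49658765]
top 45.572827216509914 320.32526210264143 241.35368786315829 [ 346.74203627   27.17030061 1405.1232133 ] [-2.97741451 -0.01075585 -1.59977413]
wrist 65.70646984690485 328.86916622896314 240.7887934573553 [111.91073657 542.3821414  383.77346584] [2.88165452e+00 1.89648195e-03 1.23684348e+00]
0.15 [-3.14018927e+00 -2.89248999e-04  2.80773470e+00]
```

View pics/top0.png

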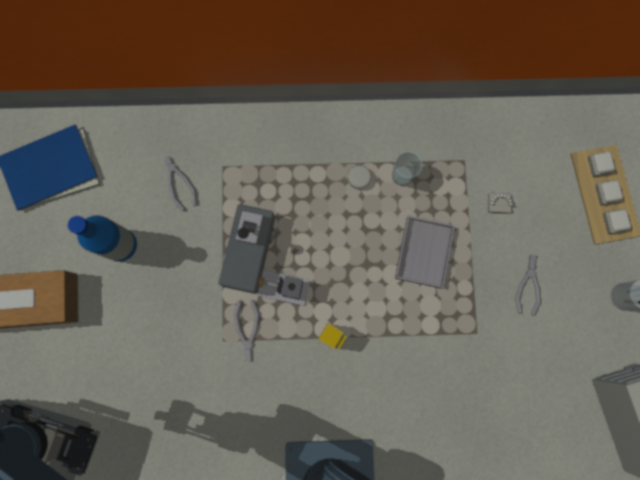

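View pics/scene0.png

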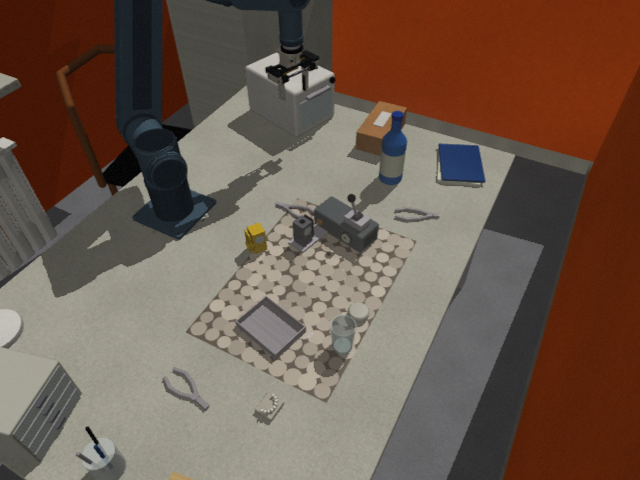

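The top view shows the grey unit at (247,248), its lever ball at (245,232), the grey cartridge at (290,288), the tray at (427,252), the tumbler at (407,168), the dish at (360,177), the model at (501,203) and the bottle at (97,235). There are two candidates for the cartridge: the grey block at (290,288), which sits on the unit's ledge, and the yellow one at (333,337). The grey one fits the description, and I'll confirm it in a crop from near.

```bash
cat >h.py <<'E'
import numpy as np,cv2
from scipy.spatial.transform import Rotation as Ro
def ray(r,p,fish=False):
    f=240/np.tan(np.radians(r["fovy"])/2)
    x=(p[0]-r["cx"])/f;y=(p[1]-r["cy"])/f
    if fish:
        t=np.hypot(x,y);s=np.sin(t)/t if t>1e-9 else 1
        v=np.array([x*s,y*s,np.cos(t)])
    else: v=np.array([x,y,1.])
    v=Ro.from_euler("xyz",r["orientation"]).as_matrix()@v
    return np.array(r["eye"]),v/np.linalg.norm(v)
def onz(r,p,z,fish=False):
    e,v=ray(r,p,fish);return e+v*(z-e[2])/v[2]
def tri(rays):
    A=sum(np.eye(3)-np.outer(v,v) for e,v in rays);b=sum((np.eye(3)-np.outer(v,v))@e for e,v in rays)
    x=np.linalg.solve(A,b);return x,[float(np.linalg.norm((np.eye(3)-np.outer(v,v))@(x-e))) for e,v in rays]
def proj(r,P,fish=False):
    f=240/np.tan(np.radians(r["fovy"])/2)
    c=Ro.from_euler("xyz",r["orientation"]).as_matrix().T@(np.array(P)-r["eye"])
    if fish:
        h=np.hypot(c[0],c[1]);t=np.arctan2(h,c[2]);return np.array([r["cx"]+f*t*c[0]/h,r["cy"]+f*t*c[1]/h])
    return np.array([r["cx"]+f*c[0]/c[2],r["cy"]+f*c[1]/c[2]])
E
python3 - <<'E'
from h import *
import pickle
d=pickle.load(open("im0.pkl","rb"));t=d["top"];s=d["scene"]
for n,p,z in(("unit",(247,248),70),("cart",(290,288),93),("tray",(427,252),26),("tumbler",(407,168),50),("dish",(360,177),28),("model",(501,203),27),("bottle",(97,235),100),("yel",(333,337),85)):print(n,onz(t,p,z).round())
print("ball",tri([ray(t,(243,233)),ray(s,(351,198))]))
print("cart top",tri([ray(t,(291,287)),ray(s,(303,219))]))
a=cv2.resize(t["img"][190:330,205:325],None,fx=4,fy=4,interpolation=cv2.INTER_CUBIC);b=cv2.resize(s["img"][180:270,270:390],None,fx=2.6,fy=4)
cv2.imwrite("pics/c1.png",a)
# wrist cam offset in tool frame
from bench import robot
w=d["wrist"];R=Ro.from_euler("xyz",robot.current_eef_rot()).as_matrix()
print("cam in tool",R.T@(np.array(w["eye"])-robot.current_tcp_pos()), (R.T@Ro.from_euler("xyz",w["orientation"]).as_matrix()).round(3))
E
```

```text
unit [556. 180.  70.]
cart [457.  80.  93.]
tray [ 541. -254.   26.]
tumbler [ 748. -212.   50.]
dish [734. -98.  28.]
model [ 659. -445.   27.]
bottle [591. 522. 100.]
yel [343. -16.  85.]
ball (array([577.26665181, 179.1054555 , 154.75748451]), [0.45192160357359223, 0.4519216035738024])
cart top (array([461.33571244,  78.85449295,  99.11656848]), [3.2228178466354676, 3.222817846635256])
cam in tool [  71.91834741   -0.70886902 -165.75735126] [[-0.    -0.966 -0.257]
 [ 1.     0.    -0.001]
 [ 0.    -0.257  0.966]]
```

View pics/c1.png

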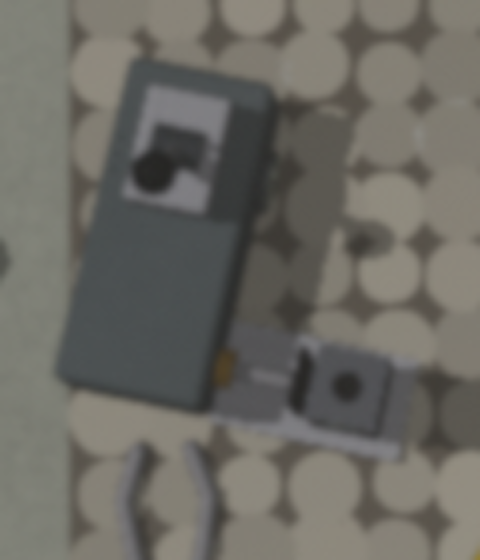

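The crop confirms that the grey block with the black plate, at about (290,288) in the top view, is the cartridge on its tube. Next I'll look from close by in two wrist positions.

```bash
python3 - <<'E'
from h import *
from bench import robot
import pickle
d={}
for n,p in(("A",(440,120,260)),("B",(540,120,260))):
    robot.move_ptp(p,[np.pi,0,2.89]);d[n]=robot.get_image("wrist")
    cv2.imwrite(f"pics/w{n}.png",d[n]["img"])
pickle.dump(d,open("im1.pkl","wb"));print(robot.current_t(),robot.current_qpos())
cv2.imwrite("pics/wAB.png",np.hstack([cv2.resize(d[n]["img"],(400,300),interpolation=cv2.INTER_AREA) for n in"AB"]))
E
```

```text
2.475 [ 1.82242089e-02  2.40926890e-01  1.45869521e+00  1.31700115e-04
  1.44373360e+00 -1.30206756e+00]
```

View pics/wA.png

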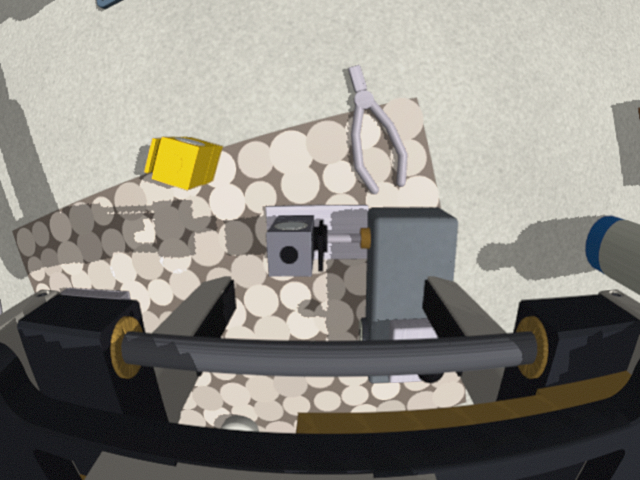

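View pics/wB.png

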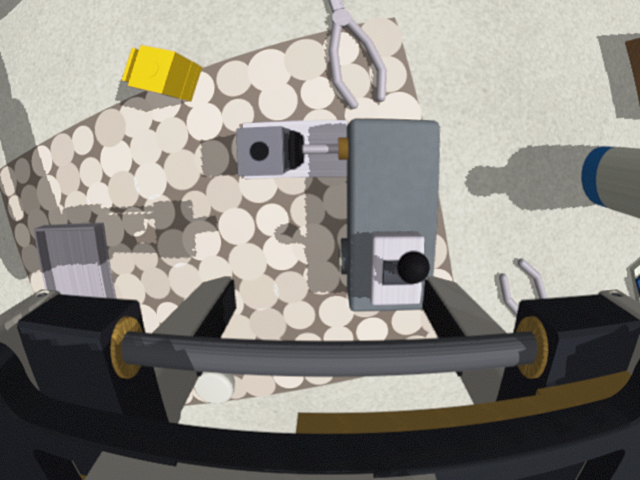

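In views A and B the cartridge's top hole is at (289,255) and (260,151). The unit's top in B runs from (349,120) to (438,122) and down to (434,308), and the ball is at (413,267) in B. Next I'll fit the edges and triangulate.

```bash
python3 - <<'E'
from h import *
import pickle
d=pickle.load(open("im1.pkl","rb"));A,B=d["A"],d["B"]
d0=pickle.load(open("im0.pkl","rb"));T=d0["top"];S=d0["scene"]
def blob(r,p,h,thr=60):
    x,y=p;g=cv2.cvtColor(r["img"],6)[y-h:y+h,x-h:x+h]
    n,l,s,c=cv2.connectedComponentsWithStats((g<thr).astype("uint8"))
    i=l[h,h] or 1+np.argmax(s[1:,4]);return c[i]+[x-h,y-h],s[i]
ha,sa=blob(A,(289,255),16);hb,sb=blob(B,(260,151),16);bb,sB=blob(B,(413,267),22,40)
print(ha,sa,hb,sb,bb,sB)
print("hole",tri([ray(A,ha,1),ray(B,hb,1)]))
hp=onz(B,hb,93,1);print("hole@93",onz(A,ha,93,1),hp)
print("ball",tri([ray(B,bb,1),ray(T,(243,233)),ray(S,(351,198))]))
# edges of the unit in B: strongest horizontal/vertical gradient
g=cv2.GaussianBlur(cv2.cvtColor(B["img"],6),(3,3),0).astype(float)
def edge(r0,c0,c1,vert):
    out=[]
    for k in r0:
        v=np.abs(np.diff(g[k,c0:c1] if vert else g[c0:c1,k]));j=int(np.argmax(v));out.append((c0+j+.5,k) if vert else (k,c0+j+.5))
    return np.array(out)
L=None
def fit(P,z=70):
    W=np.array([onz(B,p,z,1)[:2] for p in P],np.float32)
    vx,vy,x,y=cv2.fitLine(W,cv2.DIST_HUBER,0,.01,.01).ravel();r=(W-[x,y])@[-vy,vx];return np.array([x,y]),np.array([vx,vy])*np.sign(vx),np.median(abs(r))
R=fit(edge(range(135,240,3),428,448,True));Lf=fit(edge(range(190,235,3),340,358,True));Tt=fit(edge(range(360,430,3),110,132,False));Bt=fit(edge(range(365,420,3),300,318,False))
for n,e in(("R",R),("L",Lf),("near",Tt),("far",Bt)):print(n,e[0],np.arctan2(e[1][1],e[1][0]),e[2])
th=np.arctan2(R[1][1],R[1][0]);ux=np.array([np.cos(th),np.sin(th)]);uy=np.array([-ux[1],ux[0]])
print("th",th,"width",(R[0]-Lf[0])@uy,"len",(Bt[0]-Tt[0])@ux)
c=(uy*(R[0]@uy-45)+ux*((Bt[0]+Tt[0])@ux/2));print("unit c",c,"hole in unit",(hp[:2]-c)@ux,(hp[:2]-c)@uy)
E
```

```text
[288.57261411 254.56016598] [  7   7  18  18 241] [258.76923077 150.66538462] [  6   7  18  18 260] [412.64313725 267.15686275] [  6   7  32  31 765]
hole (array([459.07377169,  76.04853214,  93.98089609]), [0.008865149387337252, 0.008865149387338612])
hole@93 [459.3366446   75.87481599  93.        ] [459.03967846  75.85614553  93.        ]
ball (array([577.06874091, 178.78986856, 154.62183454]), [0.7752459890453776, 0.16565980504157077, 0.8293597757801272])
R [534.34814 234.62354] -0.1489795 1.5747952
L [538.1007  138.03644] -0.24095246 0.0062059164
near [461.51813 209.8851 ] 1.3235005 0.2195615
far [652.07007 163.45607] 1.3044559 0.84555775
th -0.1489795 width 94.96022 len 195.33263
unit c [556.65906 185.77081] hole in unit -80.22352988984883 -123.18669959541153
```

```bash
python3 - <<'E'
import numpy as np
for th in(-.24,-.25):
    u=np.array([np.cos(th),np.sin(th)]);v=np.array([-u[1],u[0]]);c=np.array([459.15,75.9])+70*u+127*v
    print(th,c,[(n,((np.array(p)-c)@u).round(1),((np.array(p)-c)@v).round(1)) for n,p in(("L -45",(538.1,138)),("near -100",(461.5,209.9)),("far 100",(652,163.5)),("ball",(577.1,178.8)))])
E
```

```text
-0.24 [557.3318918  182.62073896] [('L -45', np.float64(-8.1), np.float64(-47.9)), ('near -100', np.float64(-99.6), np.float64(3.7)), ('far 100', np.float64(96.5), np.float64(3.9)), ('ball', np.float64(20.1), np.float64(1.0))]
-0.25 [558.39417235 181.63360041] [('L -45', np.float64(-8.9), np.float64(-47.3)), ('near -100', np.float64(-100.9), np.float64(3.4)), ('far 100', np.float64(95.2), np.float64(5.6)), ('ball', np.float64(18.8), np.float64(1.9))]
```

The measurements agree: yaw is about −0.243, the ball height fits, and the lever starts at about 0.13 rad. Now the valve swing.

```bash
cat >>h.py <<'E'
TH=-.243;C=np.array([557.6,182.4]);U=np.array([np.cos(TH),np.sin(TH)]);V=np.array([-U[1],U[0]])
def un(x,y,z): return [*(C+x*U+y*V),z]
O=[np.pi,0,TH+np.pi]
E
python3 - <<'E'
from h import *
from bench import robot
robot.move_gripper(0.0)
robot.move_ptp(un(-25,0,215),O);robot.move_linear(un(-25,0,140))
print(robot.move_linear(un(95,0,140),speed=70,f_stop=12))
p=robot.current_tcp_pos();print("unit xy",(p[:2]-C)@U,(p[:2]-C)@V,p[2],robot.current_contact_force(),robot.current_t())
robot.sleep(.2)
robot.move_linear(un(20,0,150));robot.move_linear(un(-70,-60,230));robot.move_gripper(1.0)
im=robot.get_image("top");cv2.imwrite("pics/top2.png",im["img"])
robot.move_ptp(un(-15,-70,250),O);r=robot.get_image("wrist");cv2.imwrite("pics/w2.png",r["img"]);print(robot.current_t())
import pickle;pickle.dump(r,open("w2.pkl","wb"))
E
```

```text
True
unit xy 57.336120962255215 -0.257154736136924 138.61090988428907 [-2.62147827  1.57300814  3.09564057] 6.1417
9.725
```

View pics/w2.png

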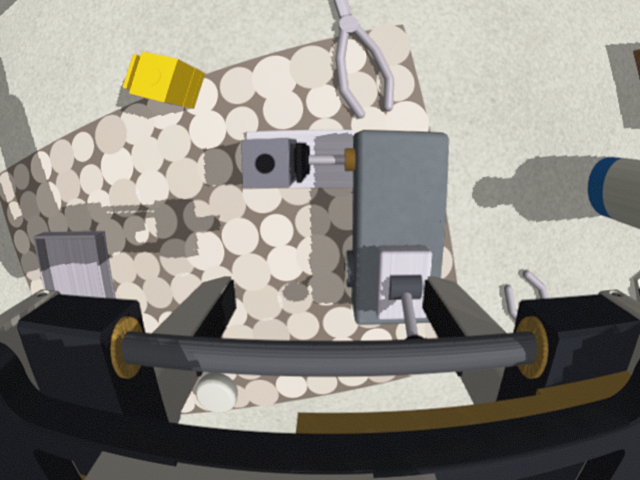

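The lever now leans towards the unit's +x, with its rod at (405,288)→(412,340). The stop position of 64.8 mm at the finger's front matches about 1.0 rad. The cartridge is still seated, with its hole at (264,163). Next is the grasp, then the draw.

```bash
python3 - <<'E'
from h import *
from bench import robot
import pickle
r=pickle.load(open("w2.pkl","rb"))
for q in(.8,1.0):print(q,"ball proj",proj(r,un(45+70*np.sin(q-.5),0,92+70*np.cos(q-.5)),1))
print("hole proj",proj(r,un(-70,-127,93),1))
g=cv2.cvtColor(r["img"],6)[325:346,390:435];print("dark cols",[(i+325,np.where(row<35)[0][[0,-1]]+390) for i,row in enumerate(g) if (row<35).any()][::3])
yc=-124.5
robot.move_ptp(un(-70,yc,170),O);robot.move_gripper(.86)
print("desc stop",robot.move_linear(un(-70,yc,56),speed=80,f_stop=8),robot.current_tcp_pos(),robot.current_gripper_width())
robot.move_gripper(0.0);robot.sleep(.3)
print("w mm",robot.current_gripper_width()*93,robot.current_finger_force(),robot.current_contact_force(),robot.current_t())
im=robot.get_image("wrist");cv2.imwrite("pics/w3.png",im["img"])
E
```

```text
0.8 ball proj [416.87194809 340.27108045]
1.0 ball proj [413.99746268 350.21181662]
hole proj [264.54902497 163.32714885]
dark cols [(325, array([433, 434])), (336, array([410, 417])), (339, array([406, 422]))]
desc stop False [460.09647198  78.39700407  56.43013532] 0.8638077822565474
w mm 45.61709095694099 30.018323063850403 [-1.18437957  0.50277172  6.40310372] 13.25
```

The ball's top edge at row 335 plus a 15.5 px radius gives about 351, so the lever is at about 1.0 rad and shut. The grip width of 45.6 mm shows the collet is fully pressed. Now I'll draw it off.

```bash
python3 - <<'E'
from h import *
from bench import robot
import pickle
z=robot.current_tcp_pos()[2]
for y in(-133,-142,-172):
    s=robot.move_linear(un(-70,y,z),speed=40,f_stop=25);print(y,s,robot.current_gripper_width()*93,robot.current_contact_force().round(1) if hasattr(robot.current_contact_force(),'round') else robot.current_contact_force(),robot.current_finger_force())
    if s:break
p=robot.current_tcp_pos();print((p[:2]-C)@V,robot.current_t())
r=robot.get_image("wrist");T=robot.get_image("top");S=robot.get_image("scene");pickle.dump((r,T,S),open("w4.pkl","wb"));cv2.imwrite("pics/w4.png",r["img"])
E
```

```text
-133 False 45.85061951492077 [-0.8 -1.9  2.4] 30.00376135110855
-142 False 45.71919788922009 [0.2 0.4 1.8] 30.005693435668945
-172 False 45.11268780615428 [-0.8 -2.3  3.3] 30.00660091638565
-172.59039025584352 14.9417
```

View pics/w4.png

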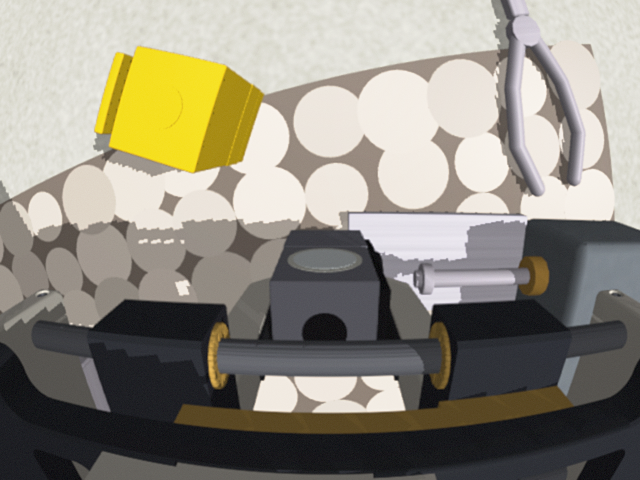

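The cartridge is off the tube. The bare tube end with its bead is at (430,278), and the cartridge is upright in the fingers at (325,290). Next I'll triangulate the tray's corners from the top view (409,217), (454,224), (446,288), (399,279) and the scene view.

```bash
python3 - <<'E'
from h import *
import pickle
r,T,S=pickle.load(open("w4.pkl","rb"))
c=[]
for a,b in(((409,217),(305,325)),((454,224),(279,357)),((446,288),(236,325)),((399,279),(266,298))):
    x,e=tri([ray(T,a),ray(S,b)]);c.append(x);print(x.round(1),np.round(e,1))
c=np.array(c);print("centre",c.mean(0),"sides",[np.linalg.norm(c[i]-c[i-1]).round() for i in range(4)],"long ang",np.arctan2(*(c[0]-c[3])[1::-1]))
E
```

```text
[ 631.3 -213.2   27.4] [2.4 2.4]
[ 614.3 -325.4   15.1] [3.9 3.9]
[ 456.4 -295.3   13.1] [4.3 4.3]
[ 481.6 -180.8   16.6] [4.6 4.6]
centre [ 545.89918925 -253.69113088   18.06143024] sides [np.float64(154.0), np.float64(114.0), np.float64(161.0), np.float64(117.0)] long ang -0.21298938840416448
```

The sides match 158 × 118 and the rim height is consistent, so the tray centre is about (543, −254). Now the placing, with force-guarded lowering.

```bash
python3 - <<'E'
from h import *
from bench import robot
import pickle
p=robot.current_tcp_pos();robot.move_linear([p[0],p[1],140],speed=80)
robot.move_linear([543,-252,140],speed=150)
robot.move_linear([543,-252,64],speed=80);robot.sleep(.3)
print("w",robot.current_gripper_width()*93,robot.current_contact_force(),robot.current_t())
print(robot.move_linear([543,-252,46],speed=12,f_stop=4),robot.current_tcp_pos(),robot.current_contact_force())
r=robot.get_image("wrist");T=robot.get_image("top");S=robot.get_image("scene");pickle.dump((r,T,S),open("w5.pkl","wb"))
a=np.hstack([cv2.resize(r["img"],(400,300)),cv2.resize(S["img"][240:400,170:383],(400,300),interpolation=cv2.INTER_CUBIC)]);cv2.imwrite("pics/w5.png",a);print(robot.current_t())
E
```

```text
w 45.8551313155006 [ 0.04241004  0.14978661 -2.53061915] 19.825
True [ 542.89531944 -252.02539428   52.61056636] [0.28142691 0.01433516 5.06927454]
20.925
```

View pics/w5.png

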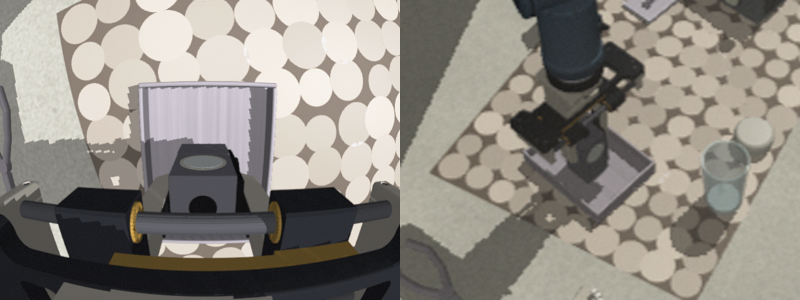

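The cartridge stands inside the tray, upright, and contact came at 52.6 mm against 52.4 mm expected. Now I'll release and back off.

```bash
python3 - <<'E'
from h import *
from bench import robot
robot.move_gripper(.8);robot.sleep(.3)
robot.move_linear([543,-252,170],speed=60)
robot.move_ptp([470,-235,260],O);robot.sleep(.3)
r=robot.get_image("wrist");T=robot.get_image("top");S=robot.get_image("scene")
a=np.hstack([cv2.resize(r["img"],(400,300)),cv2.resize(S["img"][180:420,170:490],(400,300),interpolation=cv2.INTER_CUBIC)]);cv2.imwrite("pics/w6.png",a)
print(robot.current_t(),robot.current_contact_force())
E
```

```text
25.0167 [-0.62814046 -1.1393176  -1.52499862]
```

View pics/w6.png

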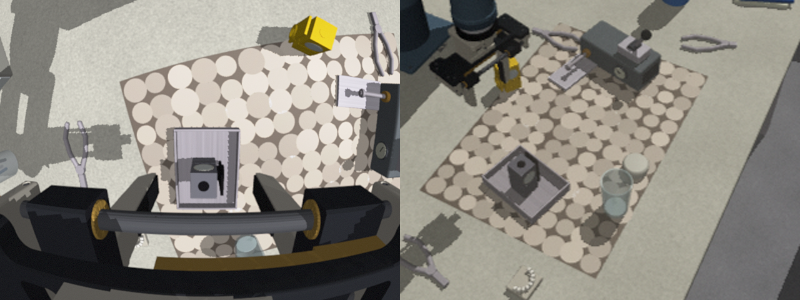

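The cartridge stands upright in the middle of the tray, at (205,183) on the left and (522,172) on the right. The lever is still over to the shut side and the bystanders haven't moved.

```bash
python3 -c "
from bench import robot
print(robot.hand_in())"
```

```text
the job is handed in; nothing more can be done
None
```

I swung the valve lever to shut, drew the cartridge off the tube with the collet pressed, stood it upright in the tray with the bystanders untouched, and handed the job in at about 25 s; no verdict came back.

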